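Find the bay that fits by the drag on a feeler, and switch it on

TASK

One of the three bays of the gauge block on the screen separator is too tight, one too wide and one fits: try the feeler's leaf in them until you find the bay where it goes in and you feel it drag. Leave the feeler there, with at least four fifths of its leaf inside, and then flip the toggle switch above that bay, and only that one, over to the far side; leave the other things on the bench where they lie.

Things in the scene. Friction and masses are not known exactly. Their poses are not given: they have to be found in the camera images.
- feeler: The feeler, 92 mm long, 0.09 kg, lying flat on the worktop: a flat steel leaf (50 mm long beyond the grip, 18 wide, 4 thick) with an upright black plastic grip block at its rear end (42 long, 16 wide, 34 high). Origin: centre of the grip block's underside; x along the leaf to its tip, z up. Leaf and grip share one flat underside.
- grip (a point): Middle of the feeler's grip block, 22 mm above the underside, on its centre line: take it here from above, across its 16 mm width. The feeler starts in one of two places on the worktop (a blue-violet light bar lies at the other).
- leaf_tip (a point): Middle of the front end of the feeler's leaf: 72 mm ahead of the feeler's origin, 2 mm above its underside.
- gauge: Gauge block, grey with an aluminium base plate (132 x 160 x 8 mm), fixed on top of the screen separator; 160 mm wide, 63 deep, top 48 above its underside. Three bays side by side, 48 mm apart, open toward the robot; the base plate reaches out 69 mm before the mouths, level with the bay floors. Origin: underside, in the mouth plane of the middle bay; x into the bays, y left, z up.
- bay_left (a point): Middle of the left bay's mouth at floor level (8 mm above the gauge block's underside), axes as the gauge block. Each bay is a low slot: mouth 26 mm wide and 10 mm high, 57 mm deep. From outside the bays look alike; inside, hidden, they differ and change places between episodes.
- bay_middle (a point): The same point of the middle bay. The too tight bay stops the leaf dead about 21 mm in. In the too wide bay the leaf meets nothing (no drag).
- bay_right (a point): The same point of the right bay. In the bay that fits, a sprung shoe with a 17 degree ramp stands 2 mm off the floor, 30 mm in. The leaf meets the ramp 18 to 24 mm in; the shoe rides up at a push of some 4 to 12 N, then presses the leaf on the floor with about 3 N, so it slides on with a drag of some 3 to 9 N and stays held.
- switch_left (a joint): Bat toggle switch on top of the gauge block over the left bay: a steel bat 39 mm long. 0 rad: leans 26 degrees toward the robot (off); 0.9 rad: leans 26 degrees away from it (on). Past its centre (0.45 rad) it falls to the far stop by itself; under a newton at the tip moves it.
- bat_left (a point): Point in the left switch's bat 34 mm from its pivot, just under its rounded end; the bat is 11 mm thick here. The pivot is 42 mm behind the mouth plane, over the bay's middle line, 51 mm above the gauge block's underside (3 mm above its top).
- switch_middle (a joint): Bat toggle switch on top of the gauge block over the middle bay: a steel bat 39 mm long. 0 rad: leans 26 degrees toward the robot (off); 0.9 rad: leans 26 degrees away from it (on). Past its centre (0.45 rad) it falls to the far stop by itself; under a newton at the tip moves it.
- bat_middle (a point): Point in the middle switch's bat 34 mm from its pivot, just under its rounded end; the bat is 11 mm thick here. The pivot is 42 mm behind the mouth plane, over the bay's middle line, 51 mm above the gauge block's underside (3 mm above its top).
- switch_right (a joint): Bat toggle switch on top of the gauge block over the right bay: a steel bat 39 mm long. 0 rad: leans 26 degrees toward the robot (off); 0.9 rad: leans 26 degrees away from it (on). Past its centre (0.45 rad) it falls to the far stop by itself; under a newton at the tip moves it.
- bat_right (a point): Point in the right switch's bat 34 mm from its pivot, just under its rounded end; the bat is 11 mm thick here. The pivot is 42 mm behind the mouth plane, over the bay's middle line, 51 mm above the gauge block's underside (3 mm above its top).
- uv_bar: Bystander, to be left where it lies: blue-violet plastic light bar, 20 x 100 x 17 mm; origin at the centre of its underside.
- earbud_case: Bystander, to be left where it lies: rounded white earbud case, 46 x 56 x 24 mm; origin at the centre of its underside.
- drive: Bystander, to be left where it lies: flat black drive, 70 x 100 x 10 mm; origin at the centre of its underside.
- phone: Bystander, to be left where it lies: white phone with a dark screen, 132 x 67 x 8 mm; origin at the centre of its underside.
- scraper: Bystander, to be left where it lies: blade scraper with a yellow grip, 16 x 93 x 13 mm; origin at the centre of its underside.

How it is judged:
By the outcome, as a careful person would: the job done as asked, in the order asked, and still so for the second after the job is handed in, with the robot touching nothing.
It also fails if it takes over 61 s, if anything falls off the work surface, if the arm or the gripper's body presses on something with over 40 N, if the wrist force passes 120 N, or if a joint passes its speed limit or range.

ROBOT

A 6-joint arm with a two-finger parallel gripper is mounted at the origin on a cart in front of the work surface, level with it; the furniture and walls round the work are solid. World frame = base frame: x ahead of the robot, y to its left, z up, the work surface at z = 0. Lengths are in m, angles in rad, forces in N, time in s.
With the tool pointing down it reaches from about 0.275 to 0.875 m from the base axis. Payload 12.5 kg.
Tool frame: the origin (TCP) lies on the centre line of the jaws, within the pads' length; the fingertips stand r.finger_overhang ahead of it and the grasp point (between the pads) lies 3 mm ahead of it (r.finger_overhang is the distance from the TCP to the fingertips, in m); z points along the fingers, y is the line along which they close (so a half turn about z gives the same grasp; the last joint's range is limited). The gripper opens to 85 mm and grips with 20 to 120 N. Pads are 22 mm wide; open, the fingers measure 114 mm over their backs; the gripper's body (76 mm by 85 mm) begins 54 mm behind the grasp point. The pads swing forward as they close: fully open they stand 13 mm farther back than shut.
Start: joints at [1.122, 0.351, 1.652, -0, 1.139, -0.085], TCP at [0.196, 0.514, 0.253] pointing down, gripper open.
Joint ranges: [-2.75, 2.75], [-0.79, 2.1], [0.01, 2.65], [-1.57, 4.71], [0.07, 3.14], [-2.87, 2.87]. Speed limits (rad/s): [2.22, 2.22, 2.79, 3.14, 3.14, 3.14].

INTERFACE

Orientations are given as a unit quaternion [x, y, z, w].
In Python, from cell import r, optics gives the robot as it stands. The module is installed in compiled form; this text tells all that it offers. Calls block until the motion is done:
- r.move_to(position, orientation): joint-space move of the TCP to a pose.
- r.move_linear(position, rot=None, vel=0.15): straight line of the TCP; rot=None keeps the orientation; vel is the mean speed in m/s.
- r.set_joints(angles): joint-space move.
- r.set_gripper(opening, squeeze=None): opening from 0.0 (shut) to 1.0 (fully open); squeeze is the grip in N (None keeps the last); returns when the fingers have stopped.
- r.sleep(seconds).
- r.inverse_kinematics(position, orientation): joint angles nearest the present ones, or None.
- optics.get_image(name): name is "scene" or "side" or "wrist"; returns a dict with "pixels" (480x640x3 uint8, red, green, blue), "depth" (480x640 float32, m along the optical axis (not along the pixel's ray), 0 where there is no reading), "fx", "fy", "cx", "cy" (pixels), "camera_from_world" (4x4, takes a point from world to camera coordinates); the wrist camera has in their place "mount" (4x4, takes a point from camera to tool coordinates, whose origin is the TCP and whose axes are the flange's). Camera axes: x right, y down, z forward; pixel columns grow to the right and rows downward; lengths in m; the calibration is good to about 2 mm. A picture is of the moment at which its call begins: read the wrist's pose just before it.
A pose or a line that the arm cannot do raises r.PlanningError and nothing moves.
- r.hand_in(): hands the job in; it is judged then, once.
Readings, each from a call of its own:
- r.current_t(): time.
- r.current_q(): joint angles.
- r.current_qvel(): joint speeds.
- r.current_effort(): joint torques, N m.
- r.current_tool_pos(): TCP position.
- r.current_ee_rot(): TCP orientation.
- r.current_contact_force(): force on the tool from outside, world axes, zero at the start.
- r.current_torque(): the same for the moment, N m.
- r.current_opening(): opening from 0.0 (shut) to 1.0 (fully open).
- r.current_finger_force(): force on a finger pad.
Only numpy, scipy, OpenCV 4.12 (cv2) and the standard library are available. Lean on these libraries where they do the work, as an engineer would, in place of code of your own. Each camera call takes 0.05 s, during which the arm holds its last target. There are 200 camera calls.

## Working session

There is one attempt and no reset: what is moved stays moved. The work goes in short steps, each a Python script; the robot and the scene stay as the last script left them, time stands still between calls to the robot, and variables do not carry over. Pictures are saved under pics/ and viewed, at most 10 in all, crops included, and the job is handed in when it is done.

```bash
mkdir -p pics; python3 - <<'E'
from cell import r,optics
import cv2,numpy as np,pickle
d={}
for n in("scene","side","wrist"):
    p=r.current_tool_pos();q=r.current_ee_rot()
    d[n]=optics.get_image(n);d[n]['pose']=(p,q)
    cv2.imwrite(f"pics/{n}0.png",d[n]["pixels"][:,:,::-1])
pickle.dump(d,open("d0.pkl","wb"))
print(r.finger_overhang,r.current_t(),r.current_ee_rot())
for n in("scene","side"):
    print(np.round(np.linalg.inv(d[n]["camera_from_world"]),3),d[n]["fx"])
E
```

```text
0.022 0.15 [ 1.80897318e-01  9.83501895e-01 -4.13716795e-04 -1.08632296e-04]
[[ 0.667 -0.528  0.526 -0.067]
 [-0.745 -0.49   0.453 -0.393]
 [ 0.019 -0.694 -0.72   0.939]
 [ 0.     0.     0.     1.   ]] 448.34219911955256
[[-0.954  0.135 -0.267  0.854]
 [ 0.299  0.436 -0.849  1.182]
 [ 0.002 -0.89  -0.457  0.736]
 [ 0.     0.     0.     1.   ]] 471.88605034336234
```

View pics/scene0.png

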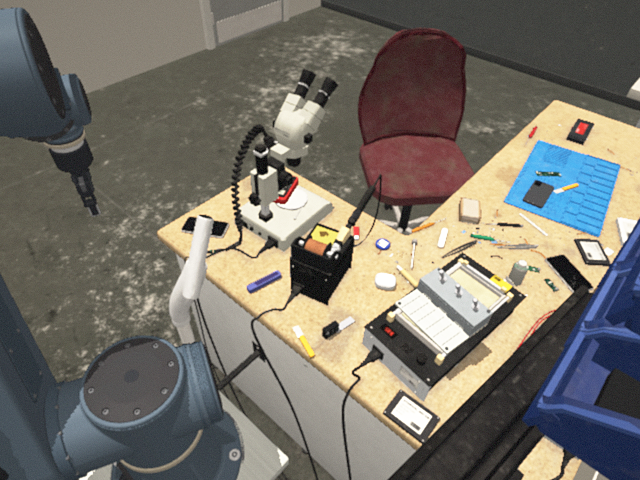

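View pics/side0.png

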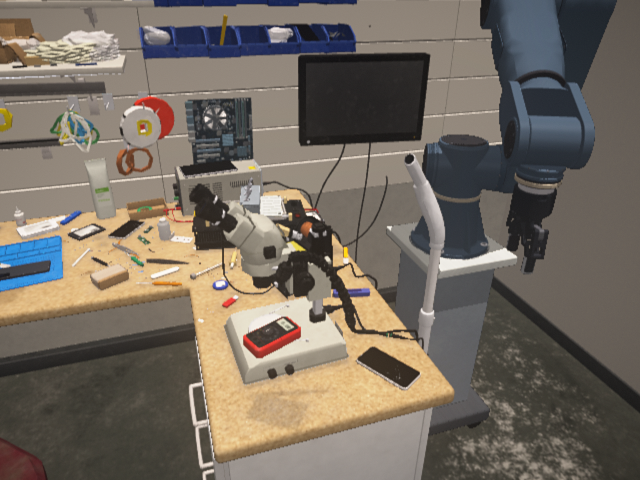

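The scene camera shows the feeler, with its black grip at about (331,329) and its leaf running to (353,320). The gauge block is at about (465,295) with three bats, and the base plate is at about (430,318). The scraper is at (303,341) and the UV bar at (264,281). I'll enlarge this area and take depth points from it.

```bash
cat > h.py <<'E'
import numpy as np,cv2
from scipy.spatial.transform import Rotation as R
def cfw(im):
    if "camera_from_world" in im: return im["camera_from_world"]
    T=np.eye(4);T[:3,:3]=R.from_quat(im["pose"][1]).as_matrix();T[:3,3]=im["pose"][0]
    return np.linalg.inv(T@im["mount"])
def cloud(im):
    v,u=np.mgrid[:480,:640];z=im["depth"]
    P=np.stack([(u-im["cx"])/im["fx"]*z,(v-im["cy"])/im["fy"]*z,z],-1)
    W=np.linalg.inv(cfw(im));return P@W[:3,:3].T+W[:3,3]
def ray(im,u,v,h):
    W=np.linalg.inv(cfw(im));d=W[:3,:3]@[(u-im["cx"])/im["fx"],(v-im["cy"])/im["fy"],1];o=W[:3,3]
    return o+d*(h-o[2])/d[2]
def down(yaw): # tool z down, tool x-axis at yaw
    return (R.from_euler('z',yaw)*R.from_euler('x',np.pi)).as_quat()
E
python3 - <<'E'
from h import *
import pickle
d=pickle.load(open("d0.pkl","rb"));im=d["scene"];C=cloud(im)
for u,v in[(331,326),(333,332),(348,322),(320,340),(303,341),(430,318),(410,320),(440,335),(482,318),(500,290),(447,277),(459,290),(474,306),(264,281)]:
    print(u,v,C[v,u].round(3))
c=im["pixels"][240:400,290:540,::-1];cv2.imwrite("pics/c0.png",cv2.resize(c,None,fx=3.2,fy=3.2,interpolation=cv2.INTER_CUBIC))
E
```

```text
331 326 [ 0.426 -0.035  0.032]
333 332 [ 0.424 -0.044  0.017]
348 322 [ 0.479 -0.047  0.003]
320 340 [ 0.394 -0.029  0.   ]
303 341 [ 0.361 -0.004  0.008]
430 318 [ 0.548 -0.216  0.112]
410 320 [ 0.522 -0.183  0.099]
440 335 [ 0.526 -0.255  0.109]
482 318 [ 0.597 -0.306  0.148]
500 290 [ 0.734 -0.295  0.107]
447 277 [ 0.644 -0.193  0.151]
459 290 [ 0.61  -0.237  0.172]
474 306 [ 0.608 -0.279  0.154]
264 281 [0.422 0.193 0.015]
```

View pics/c0.png

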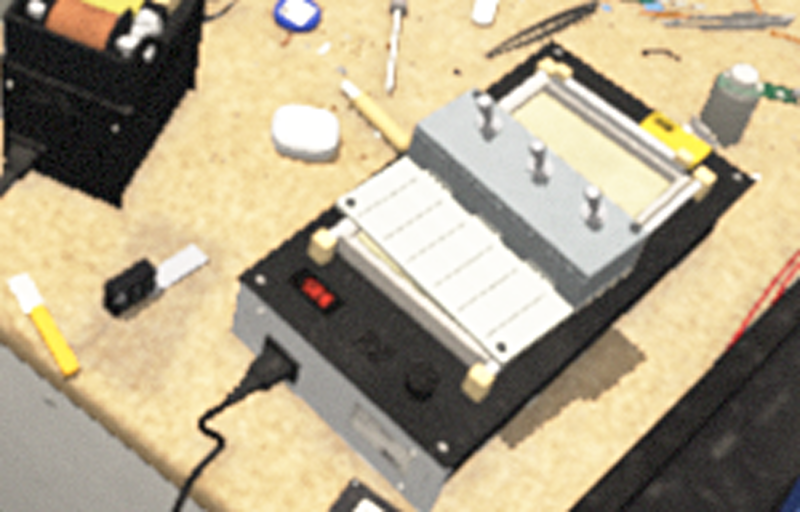

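The crop shows the feeler lying flat, with its grip at scene (331,329). The gauge block's base plate lies toward the robot and the three bats lean toward it. Next I'll get rough poses from the depth, then move above each for a close wrist view.

```bash
python3 - <<'E'
from h import *
import pickle
from cell import r,optics
d=pickle.load(open("d0.pkl","rb"));im=d["scene"];C=cloud(im)
def rect(C,lo,hi,zlo,zhi):
    m=(C[...,0]>lo[0])&(C[...,0]<hi[0])&(C[...,1]>lo[1])&(C[...,1]<hi[1])&(C[...,2]>zlo)&(C[...,2]<zhi)
    p=C[m];print(len(p),cv2.minAreaRect((p[:,:2]*1000).astype(np.float32)),np.median(p[:,2]));return p
rect(C,(.5,-.4),(.75,-.1),.143,.156)
rect(C,(.45,-.33),(.66,-.1),.105,.115)
rect(C,(.38,-.1),(.46,0),.028,.04)
rect(C,(.42,-.1),(.52,0),.0025,.04)
w=d["wrist"];print(np.round(w["mount"],3),w["fx"])
# views
r.move_to([.42,-.04,.27],down(-.3));p=r.current_tool_pos();q=r.current_ee_rot();a=optics.get_image("wrist");a["pose"]=(p,q)
r.move_to([.53,-.23,.42],down(-.3));p=r.current_tool_pos();q=r.current_ee_rot();b=optics.get_image("wrist");b["pose"]=(p,q)
pickle.dump((a,b),open("d1.pkl","wb"));print(r.current_t(),r.current_q())
cv2.imwrite("pics/w1.png",np.hstack([cv2.resize(x["pixels"][...,::-1],(400,300)) for x in(a,b)]))
E
```

```text
1620 ((611.5457763671875, -232.60208129882812), (161.61813354492188, 67.5842514038086), 76.67940521240234) 0.14924793569520078
2107 ((563.519775390625, -223.40838623046875), (165.2485809326172, 150.8375244140625), 80.46340942382812) 0.10925214225363611
107 ((423.7633972167969, -36.75716018676758), (16.495412826538086, 41.926666259765625), 78.53691101074219) 0.03275385066605685
209 ((476.22509765625, -38.449241638183594), (106.34294128417969, 81.43104553222656), 22.364416122436523) 0.005507155211050385
[[-0.    -0.963 -0.27   0.069]
 [ 1.    -0.     0.     0.   ]
 [-0.    -0.27   0.963 -0.12 ]
 [ 0.     0.     0.     1.   ]] 376.6649235774804
3.425 [-4.88611606e-01  2.92423003e-01  1.32994060e+00  2.03481146e-04
  1.52067417e+00  1.38118459e+00]
```

View pics/w1.png

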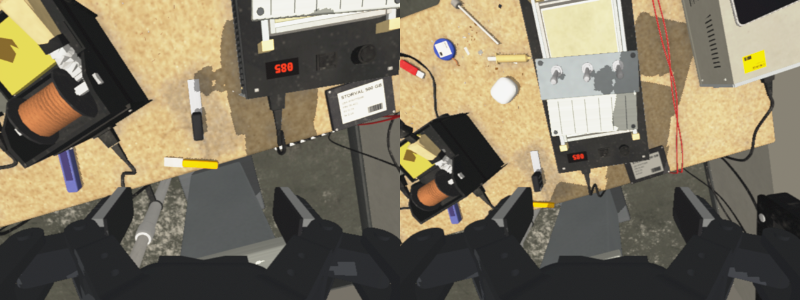

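The wrist views show the feeler at (195,105) in the left half (full-resolution about (312,168)), with its leaf pointing away. The gauge block is at (585,72) in the right half, with its plate toward the robot. Now I'll refine both from the wrist depth.

```bash
python3 - <<'E'
from h import *
import pickle
a,b=pickle.load(open("d1.pkl","rb"))
def rect(C,lo,hi,zlo,zhi):
    m=(C[...,0]>lo[0])&(C[...,0]<hi[0])&(C[...,1]>lo[1])&(C[...,1]<hi[1])&(C[...,2]>zlo)&(C[...,2]<zhi)
    m=cv2.morphologyEx(m.astype(np.uint8),cv2.MORPH_OPEN,np.ones((3,3)))>0
    p=C[m];print(len(p),cv2.minAreaRect((p[:,:2]*1000).astype(np.float32)),np.median(p[:,2]),p[:,:2].mean(0));return p
A=cloud(a);B=cloud(b)
rect(A,(.38,-.1),(.46,0),.028,.04)
g=(a["pixels"].min(2)>170)
m=g&(A[...,0]>.43)&(A[...,0]<.52)&(abs(A[...,1]+.04)<.03)&(A[...,2]<.012);p=A[m];print("leaf",len(p),cv2.minAreaRect((p[:,:2]*1000).astype(np.float32)),np.median(p[:,2]))
T=rect(B,(.5,-.4),(.75,-.1),.143,.156)
bp=rect(B,(.45,-.33),(.66,-.1),.105,.115)
# bats
m=(B[...,2]>.158)&(B[...,2]<.2)&(B[...,0]>.5)&(B[...,0]<.72)&(abs(B[...,1]+.23)<.12)
n,l,s,c=cv2.connectedComponentsWithStats(m.astype(np.uint8))
for i in range(1,n):
    if s[i,4]>8: q=B[l==i];print("bat",s[i],q.mean(0).round(4),q[q[:,2]>q[:,2].max()-.004].mean(0).round(4))
# table height check
print(np.median(A[...,2][(abs(A[...,0]-.4)<.02)&(abs(A[...,1]+.02)<.01)]))
c=b["pixels"][60:200,190:430,::-1];cv2.imwrite("pics/c1.png",cv2.resize(c,None,fx=3.2,fy=3.2,interpolation=cv2.INTER_CUBIC))
E
```

```text
703 ((426.2587890625, -31.833683013916016), (16.31252098083496, 41.52443313598633), 77.86255645751953) 0.03331934101201761 [ 0.42681106 -0.03199174]
leaf 736 ((481.54095458984375, -42.580299377441406), (18.367380142211914, 74.03121948242188), 79.35135650634766) 0.0035730704018623327
10101 ((613.6956176757812, -229.20358276367188), (160.17764282226562, 63.27264404296875), 77.37621307373047) 0.149693817408382 [ 0.6140896  -0.22986469]
8243 ((548.4373779296875, -214.74502563476562), (159.94773864746094, 67.45443725585938), 77.53765106201172) 0.10966504387212656 [ 0.54920229 -0.21525442]
bat [346 104  12  23 192] [ 0.6029 -0.2756  0.1807] [ 0.599  -0.2751  0.1871]
bat [293 109  12  22 189] [ 0.613  -0.2294  0.1807] [ 0.6092 -0.2283  0.1875]
bat [240 113  13  23 198] [ 0.6235 -0.1832  0.1803] [ 0.6195 -0.1816  0.1876]
-6.001117445172954e-05
```

View pics/c1.png

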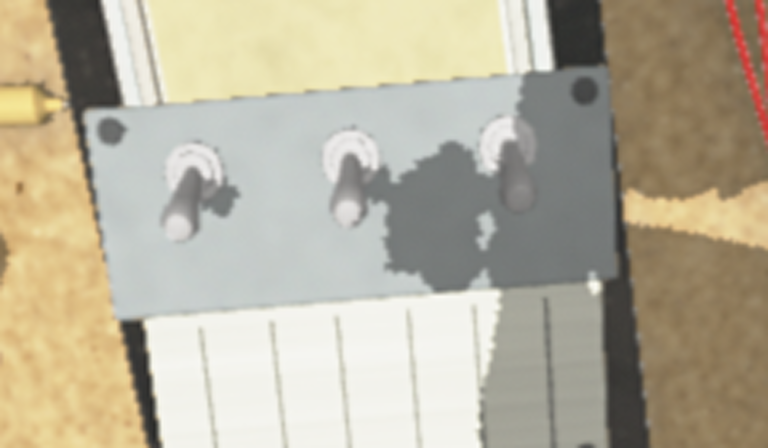

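Measurements agree with the sizes given: the gauge top is 160 x 63, the grip 16 x 42, and the bats sit where they should.
- **Gauge:** mouth origin (0.583, -0.2224), underside z about 0.1017, yaw -12.5°.
- **Feeler:** (0.4263, -0.0318), yaw -12.1°.

Now I'll pick up the feeler, holding it 5 mm behind the grip's middle for clearance to the bats.

```bash
cat >> h.py <<'E'
GY=np.radians(-12.5);GX=np.array([np.cos(GY),np.sin(GY)]);GYV=np.array([-GX[1],GX[0]]);GO=np.array([.583,-.2224]);GZ=.1017
def gp(x,y,z): return [*(GO+x*GX+y*GYV),GZ+z]   # gauge frame -> world
E
python3 - <<'E'
from h import *
import pickle
from cell import r,optics
a,b=pickle.load(open("d1.pkl","rb"));B=cloud(b)
q=B[...,:2]-GO;gx=q@GX;gy=q@GYV
for y0 in range(-100,100,20):
    m=(gx>-.14)&(gx<-.072)&(gy*1e3>y0)&(gy*1e3<y0+20);print(y0,np.percentile(B[...,2][m],99.5).round(4) if m.any() else None,end='; ')
FY=np.radians(-12.1);x=np.array([np.cos(FY),np.sin(FY)]);P=np.array([.4263,-.0318])-.005*x
r.move_to([*P,.10],down(FY));r.set_gripper(.55,60)
r.move_linear([*P,.025],vel=.1);f0=r.current_contact_force()
r.set_gripper(0,60);print(r.current_opening(),r.current_finger_force(),f0,r.current_contact_force())
r.move_linear([*P,.20])
print(r.current_contact_force())
r.move_to(gp(-.115,0,.11),down(GY))
p=r.current_tool_pos();qq=r.current_ee_rot();im=optics.get_image("wrist");im["pose"]=(p,qq);pickle.dump(im,open("d2.pkl","wb"))
cv2.imwrite("pics/w2.png",im["pixels"][...,::-1]);print(r.current_t(),p,r.current_contact_force())
E
```

```text
-100 0.1045; -80 0.1052; -60 0.1043; -40 0.1041; -20 0.1045; 0 0.1043; 20 0.1041; 40 0.1049; 60 0.1052; 80 0.084; 0.1803669028704517 58.814048767089844 [-0.76892488  0.46399683  0.9483389 ] [-1.37271711 -0.11699193  7.07245505]
[-0.03861435 -0.71178124 -0.96845118]
8.7333 [ 0.4703047  -0.19734699  0.21099806] [ 0.38782771  0.53425961 -1.28653406]
```

View pics/w2.png

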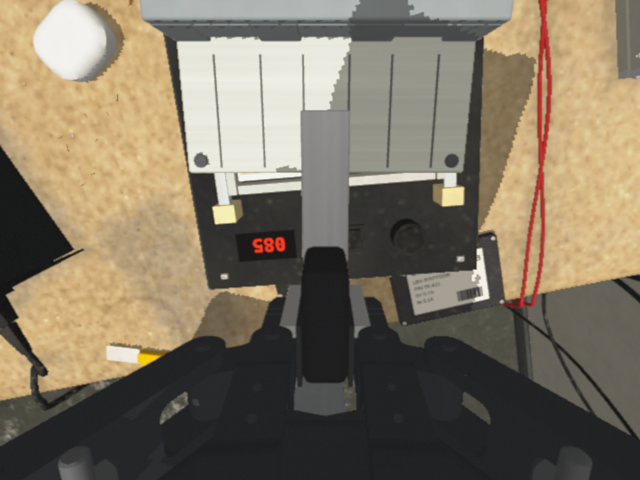

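The feeler is held straight, with its leaf at columns 302–350 and its tip at row 110, over the plate (edges about 178–475). Next I'll measure the leaf against the gauge in this one view, so the calibration error cancels out.

```bash
python3 - <<'E'
from h import *
import pickle
im=pickle.load(open("d2.pkl","rb"));C=cloud(im);q=C[...,:2]-GO;gx=q@GX;gy=q@GYV;z=C[...,2]
def rep(n,m):
    m=cv2.morphologyEx(m.astype(np.uint8),cv2.MORPH_OPEN,np.ones((3,3)))>0
    p=np.c_[gx[m],gy[m]]*1e3;c=cv2.minAreaRect(p.astype(np.float32));print(n,m.sum(),np.round(c[0],2),np.round(c[1],2),round(c[2],2),'z',np.median(z[m]).round(4),p.min(0).round(1),p.max(0).round(1))
v=np.mgrid[:480,:640][0]
rep("leaf",(z>.17)&(z<.20)&(v<235)&(v>60)&(abs(gy)<.04))
rep("plate",(z>.105)&(z<.115)&(gx<-.003)&(gx>-.08)&(abs(gy)<.09)&(v<200))
E
```

```text
leaf 5968 [-62.21   0.41] [18.06 46.36] 89.95 z 0.1889 [-85.4  -8.6] [-39.    9.4]
plate 32432 [-36.04  -0.17] [159.88  66.09] 89.96 z 0.1096 [-69.1 -80.1] [-3.  79.8]
```

```bash
cat >> h.py <<'E'
from cell import r
def F(n=4):
    s=[]
    for _ in range(n): s.append(r.current_contact_force());r.sleep(.01)
    f=np.mean(s,0);return np.array([f[:2]@GX,f[:2]@GYV,f[2]])
OFF=.076; DY=-.0006
def probe(by,lim=17):
    y=by+DY;z=.042   # gauge-frame TCP height; contact expected near .0335
    r.move_to(gp(-.006-OFF,y,.06),down(GY));r.move_linear(gp(-.006-OFF,y,.038),vel=.08);f0=F();z=.038
    while z>.030:
        z-=.0005;r.move_linear(gp(-.006-OFF,y,z),vel=.02)
        if F(2)[2]-f0[2]>2: break
    print("floor z",z,(F()-f0).round(2));z+=.0007
    r.move_linear(gp(-.006-OFF,y,z),vel=.02);b=F();print("base",(b-f0).round(2))
    r.move_linear(gp(.010-OFF,y,z),vel=.04);x=.010;log=[];res="wide"
    while x<.034:
        x+=.001;r.move_linear(gp(x-OFF,y,z),vel=.02);f=F(2)-b
        t=(np.array(r.current_tool_pos())[:2]-GO)@GX+OFF
        log.append((round(x*1e3),round(t*1e3,1),*f.round(1)))
        if -f[0]>lim: res="stop";break
    for l in log: print(*l)
    print(res,r.current_t());return res,x,y,z
E
python3 - <<'E'
from h import *
print(probe(0))
E
```

```text
floor z 0.033499999999999995 [-2.69 -0.03  5.79]
base [ 0.01  0.04 -0.55]
11 10.9 -0.3 0.0 0.3
12 12.0 0.2 0.3 0.6
13 13.0 -0.4 0.2 -0.0
14 14.0 -0.4 0.1 0.1
15 15.0 -0.1 -0.3 -0.1
16 16.0 -0.3 -0.3 0.5
17 17.0 -0.4 0.7 0.1
18 18.0 0.0 0.0 1.0
19 19.0 0.1 -0.3 0.4
20 20.0 -0.5 -0.6 -0.1
21 21.0 -0.4 0.4 -0.4
22 22.0 -0.9 0.0 -0.8
23 22.7 -3.9 0.4 1.0
24 23.5 -5.7 0.1 2.2
25 24.4 -6.2 0.2 2.1
26 25.4 -7.1 -0.1 2.5
27 26.3 -7.5 -0.1 3.6
28 27.3 -5.8 0.5 2.9
29 28.6 -5.3 0.1 1.1
30 29.7 -4.6 0.3 1.0
31 30.7 -5.5 -0.1 1.1
32 31.7 -4.7 0.3 1.7
33 32.8 -5.0 -0.3 0.9
34 33.9 -5.0 -0.3 0.6
wide 19.2083
('wide', 0.034000000000000016, -0.0006, 0.034199999999999994)
```

The middle bay drags: the leaf meets the ramp at about 22 mm, peaks at 7.5 N, then slides on at about 5 N. It fits, so I'll push the leaf in to 47 mm, release, back off and look.

```bash
python3 - <<'E'
from h import *
from cell import optics
import pickle
y=DY;z=.0342
for x in(.038,.042,.046,.047):
    r.move_linear(gp(x-OFF,y,z),vel=.03);print(x,F().round(1),r.current_tool_pos().round(4) if hasattr(r.current_tool_pos(),'round') else '')
r.move_linear(gp(.047-OFF,y,z-.0005),vel=.02);print(F().round(1))
r.set_gripper(.5);print(r.current_opening(),F().round(1))
r.move_linear(gp(.047-OFF,y,.10),vel=.15)
r.move_linear(gp(-.09,y,.15),vel=.25)
p=r.current_tool_pos();qq=r.current_ee_rot();im=optics.get_image("wrist");im["pose"]=(p,qq);pickle.dump(im,open("d3.pkl","wb"))
cv2.imwrite("pics/w3.png",im["pixels"][...,::-1]);print(r.current_t(),p,F())
C=cloud(im);q=C[...,:2]-GO;gx=q@GX;gy=q@GYV;Z=C[...,2]
m=(Z>.138)&(Z<.148)&(gx<-.001)&(gx>-.1)&(abs(gy)<.05);m=cv2.morphologyEx(m.astype(np.uint8),cv2.MORPH_OPEN,np.ones((3,3)))>0
pp=np.c_[gx[m],gy[m]]*1e3;print(pp.min(0),pp.max(0),np.median(Z[m]),cv2.minAreaRect(pp.astype(np.float32)))
E
```

```text
0.038 [-0.2  0.1 -3. ] [ 0.5461 -0.2148  0.1358]
0.042 [-0.4  0.2 -3.7] [ 0.5499 -0.2157  0.1358]
0.046 [-0.9  0.5 -3.4] [ 0.5538 -0.2165  0.1359]
0.047 [-3.4 -0.4 -2.3] [ 0.5544 -0.2167  0.1359]
[-5.5  0.8  1.3]
0.49803695950871335 [-0.3 -0.3  0.2]
22.25 [ 0.49480452 -0.20346652  0.25110459] [-0.09049951  0.25258457 -0.11693806]
[-45.64869446  -8.36151297] [-3.77051135  8.09572968] 0.14333561217481175 ((-24.721216201782227, -0.058528900146484375), (41.857627868652344, 16.457252502441406), 0.2220928966999054)
```

View pics/w3.png

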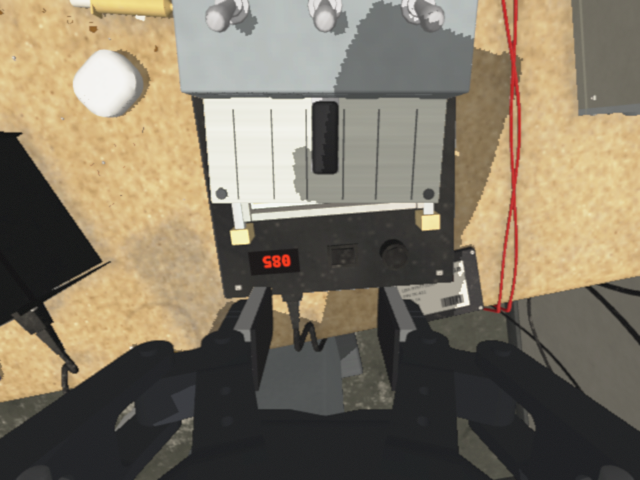

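Grip front is 4 mm off the mouth, so about 46 mm of the leaf (92 %) is inside. In this picture the grip is at (325,137), in the middle bay, and all bats still lean toward the robot. Now I'll flip the middle switch with closed fingers.

```bash
python3 - <<'E'
from h import *
from cell import optics
r.set_gripper(0,40)
r.move_linear(gp(-.015,0,.15),vel=.2);r.move_linear(gp(-.015,0,.094),vel=.15);b=F()
for x in(.010,.018,.026,.034):
    r.move_linear(gp(x,0,.094),vel=.05);print(x,(F(2)-b).round(2))
r.move_linear(gp(-.015,0,.094),vel=.1);r.move_linear(gp(-.03,0,.16),vel=.2);r.move_linear(gp(-.07,0,.22),vel=.25)
p=r.current_tool_pos();qq=r.current_ee_rot();im=optics.get_image("wrist");im["pose"]=(p,qq)
cv2.imwrite("pics/w4.png",im["pixels"][...,::-1]);print(r.current_t())
C=cloud(im);q=C[...,:2]-GO;gx=q@GX;gy=q@GYV;Z=C[...,2]
for s in(.048,0,-.048):
    m=(Z>.178)&(Z<.2)&(abs(gy-s)<.02)&(gx>0)&(gx<.08);print(s,m.sum(),gx[m].mean())
m=(Z>.138)&(Z<.147)&(gx<-.001)&(gx>-.1)&(abs(gy)<.05);print(gx[m].min(),gx[m].max(),Z[m].mean())
E
```

```text
0.01 [ 0.02  0.06 -0.6 ]
0.018 [ 0.43 -0.63 -0.75]
0.026 [ 0.04  0.62 -0.57]
0.034 [ 0.04 -0.04 -1.18]
27.1167
0.048 261 0.027658790863425917
0 340 0.05499073600780482
-0.048 267 0.027508538056778352
-0.04515431178876664 -0.004240395776861414 0.14323745584976244
```

View pics/w4.png

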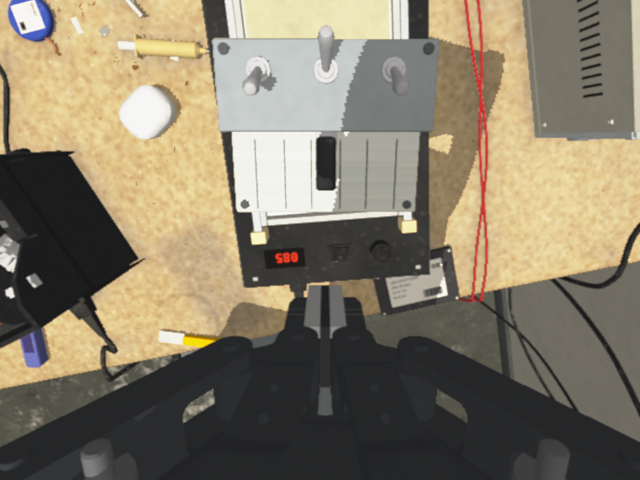

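The middle bat at (325,45) now leans away. The other two, at (255,80) and (397,78), still lean toward the robot, and the feeler is still seated at (326,163).

```bash
python3 -c "
from cell import r
print(r.hand_in())"
```

```text
the job is handed in; nothing more can be done
None
```

I handed the job in: the middle bay, the only one I tried, dragged at about 5 N, so the feeler is left there with about 46 of its 50 mm leaf inside and only the middle switch flipped to the far side, at about 27 s.

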